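# Serve a sample tin from the lever dispenser without slamming its lid

### The job

Serve the tea sample waiting in the small steel dispenser: with your fingertips press its lever paddle all the way down so that the linked lid lifts, and keep it down until the little tin has rolled out and lies in the tray. Then ease the lever slowly back up, over about two seconds, so that the lid closes fully without slamming, and move clear. Do not touch the lid or the tin, and leave the cup, bowl, canister and tumbler where they stand.

Things in the scene. Friction and masses are not known exactly. Their poses are not given: they have to be found in the camera images.
- dispenser: Fixed steel dispenser on a dark base plate 295 x 120 mm, 125 mm high. Origin on the work surface under the chute box; +x points the way the tin rolls out (away from the robot, give or take 0.5 rad), z up. Chute box from x = -65 to +60 mm, 80 mm wide; open tray in front of it from x = 68 to 174 mm; two bracket posts and the lever behind it, at negative x.
- lever: Steel seesaw lever with a black rubber paddle at its rear end. Origin on its pivot, 85 mm behind the dispenser's origin and 80 mm above the surface; the pivot axis is the dispenser's y. The paddle is 40 mm (x) by 44 mm (y), 6 mm thick, its rear edge tipped up 0.2 rad at rest (and down 0.2 rad when fully pressed), and lies free with nothing within 90 mm of its centre but its own arm and the bracket posts.
- paddle (a point): Centre of the paddle's top face, 180 mm behind the dispenser's origin (along its -x), 100 mm above the surface at rest. Pressing moves it almost straight down, 40 mm to the stop (60 mm above the surface). The push needed rises from about 3 to 7 N; beyond that the lever is against a rigid stop.
- lever_hinge (a joint): Lever angle, rad: 0 at rest (up), 0.42 fully pressed. A spring and the lid's weight drive it back up; let go, it snaps back and the lid slams in about 0.15 s.
- lid: Black hood over the chute: a flat top 124 x 88 mm with a front skirt 73 mm deep that keeps the tin in. Origin on its hinge, at the top rear edge of the chute box (55 mm behind the dispenser's origin, 125 mm high).
- lid_hinge (a joint): Lid angle, rad: 0 closed, 0.84 fully open. A rod links it to the lever: it always turns twice the lever's angle. Open, its front edge stands about 215 mm above the surface; it does not reach behind its hinge.
- tin: Little steel sample tin with a black cap, a cylinder 36 mm in diameter and 62 mm long, lying across the chute behind the lid's skirt. Origin at its centre; the cylinder runs along its y. With the lid open it rolls out by itself within about a second and comes to rest in the tray.
- tray (a point): Centre of the tray's inside floor (100 x 72 mm inside, walls 45 to 48 mm above the surface), 16 mm above the surface, 120 mm ahead of the dispenser's origin. The tin lying in the tray has its centre about 18 mm above the floor, usually at the far wall.
- paper_cup: Loose white paper cup, 82 mm across the rim, 105 mm high; origin under its centre. Left of the lever.
- bowl: Loose white ceramic bowl, 120 mm across, 70 mm high; origin under its centre. Left of the chute.
- canister: Loose steel coffee canister with a black top, 114 mm across, 181 mm high; origin under its centre. Right of the chute.
- tumbler: Loose small glass tumbler, 60 mm across, 80 mm high; origin under its centre. Right of the lever.

How it is judged (in metres and radians):
On the way, in this order (a step that is already met when the one before it is completed fails the run):
1. the lid is lifted nearly fully by fingers pressing the lever (value of joint lid_hinge above 0.7 rad and contact force between the fingers and lever above 1 N), for 0.3 s.
2. the tin lies in the tray and the lid is closed again (value of joint lid_hinge below 0.04 rad and height (world z) of tin below 0.045 m), for 0.2 s.
At the end, for the whole second after the job is handed in: The lid is closed (within 0.04 rad), the tin lies at rest inside the tray (centre below 45 mm), and the cup, bowl, canister and tumbler are within 20 mm of where they stood (all of step 2 and x of tin in the frame of tray between -0.05 and 0.05 m and y of tin in the frame of tray between -0.036 and 0.036 m and linear speed of tin below 0.05 m/s and distance of each of paper_cup, bowl, canister, tumbler from where it was at the start of the episode below 0.02 m); the robot touches nothing.
It fails at once if the lid slams: it closes faster than 2 rad/s over the lower part of its swing (below 0.5 rad) (value of joint lid_hinge below 0.5 rad and velocity of joint lid_hinge below -2 rad/s).
It fails at once if the robot touches the lid (contact force between any of the fingers, the arm and lid above 0.5 N).
It fails at once if the robot touches or lifts the tin (contact force between any of the fingers, the arm and tin above 0.3 N or height (world z) of tin above 0.12 m).
It fails at once if a bystander is pushed, tipped or lifted (distance of any of paper_cup, bowl, canister, tumbler from where it was at the start of the episode above 0.02 m or angle between any of paper_cup, tumbler, canister, bowl's own z axis and vertical above 0.5 rad).
It also fails if it takes over 42 s, if anything falls off the work surface, if the arm or the gripper's body presses on something with over 40 N, if the wrist force passes 120 N, or if a joint passes its speed limit or range.

### The arm

A 7-joint arm with a two-finger parallel gripper is mounted at the origin on the work surface. World frame = base frame: x ahead of the robot, y to its left, z up, the work surface at z = 0. Lengths are in m, angles in degrees, forces in N, time in s.
With the tool pointing down it reaches from about 0.425 to 0.825 m from the base axis. Payload 3.6 kg.
Tool frame: the origin (TCP) lies at the very end of the fingers, on their centre line; the grasp point (between the pads) lies 19 mm behind it (grip_depth is the distance from the TCP to the grasp point, in m); z points along the fingers, y is the line along which they close (so a half turn about z gives the same grasp; the last joint's range is limited). The gripper opens to 85 mm and grips with 20 to 120 N. Pads are 22 mm wide; open, the fingers measure 114 mm over their backs; the gripper's body (76 mm by 85 mm) begins 54 mm behind the grasp point. The pads swing forward as they close: fully open they stand 13 mm farther back than shut.
Start: joints at [74.857, 35.231, -0.722, 81.555, 0.464, 63.22, -2.315], TCP at [0.153, -0.632, 0.231] pointing down, gripper open.
Joint ranges: [-178.69, 178.69], [-17.37, 117.87], [-77.05, 75.6], [15.02, 138.74], [-78.02, 258.01], [0.78, 113.62], [-162.83, 162.83]. Speed limits (degrees/s): [159.86, 159.86, 180, 180, 180, 180, 180].

### API

Orientations are given as a 3x3 rotation matrix whose columns are the frame's x, y, z axes.
In Python, from workcell import * gives the robot as it stands.
- The arm moves only by the tool drive_tool, never from a script. Its argument "rows" is a list of rows, each a list of 3 entries, a list of its own where there are three numbers: the finger opening in mm, from 0 to 85.4, then the shift along the tool's x, y, z in mm, then the turn about the tool's z in degrees. A call has 1 to 12 rows; each row shifts and turns the commanded pose from where the row before left it, along the tool's axes as they then stand; what a row does not reach is not made up. A row lasts 1/12 s, in which the tool goes at most 41.7 mm and 7.16 degrees, less where a joint would pass 70% of its speed; a pose out of reach is approached as far as the arm can. A call with a gripper value outside its range is refused whole. The fingers move at their own pace and stop on an object; the grip force is fixed at half the most. Time passes only in rows, so rows that do not move let the fingers close. It gives the time, the measured TCP pose, the force, the opening and the grip force at its end, in the units of the state.
- read_state(): the state, without advancing time (a new reading comes with each control period).
- get_image(name): name is "scene" or "top" or "wrist"; returns (picture, depth): 420x560x3 uint8, red, green, blue; 420x560 float32, m along the optical axis (not along the pixel's ray), 0 where there is no reading.
- calibration(name): a dict with "fx", "fy", "cx", "cy" (pixels), "T" (4x4, takes a point from camera to world coordinates); the wrist camera has in their place "hand_eye" (4x4, takes a point from camera to tool coordinates, whose origin is the TCP and whose axes are the flange's). Camera axes: x right, y up, looking along -z (the intrinsics and any distortion apply to the point x, -y, -z); pixel columns grow to the right and rows downward; lengths in m; the calibration is good to about 2 mm. A picture is of the moment at which its call begins: read the wrist's pose just before it. calibration takes no time and is no camera call.
- sign_off(): hands the job in; it is judged then, once.
The state is a dict: "t": time; "q": joint angles; "qd": joint speeds; "joint_efforts": joint torques, N m; "tool_pos": TCP position; "tool_rot": TCP orientation; "wrist_force": force on the tool from outside, world axes, zero at the start; "torque": the same for the moment, N m; "finger_gap": finger opening in m; "finger_force": force on a finger pad.
Only numpy, scipy, OpenCV 4.12 (cv2) and the standard library are available. Lean on these libraries where they do the work, as an engineer would, in place of code of your own. Each camera call takes 0.05 s, during which the arm holds its last target. There are 200 camera calls.

## Working session

There is one attempt and no reset: what is moved stays moved. The work goes in short steps, Python scripts to look and compute and a tool call to move; the robot and the scene stay as the last step left them, time stands still between calls to the robot, and variables do not carry over. Pictures are saved under pics/ and viewed, at most 10 in all, crops included, and the job is handed in when it is done.

Besides the shell and the picture viewer there is one more tool, called after "Emit:" by a JSON object that holds its "op" and its "data". drive_tool: Moves the arm, as the interface text tells. Its arguments: {"type":"object","properties":{"rows":{"type":"array","items":{"type":"array"}}},"required":["rows"]}

```bash
mkdir -p pics
python3 - <<'E'
from workcell import *
import cv2,numpy as np
s=read_state();print(s['t'],s['tool_pos'],s['tool_rot'],s['finger_gap'])
a=[]
for n in('scene','top'):
    p,d=get_image(n);c=calibration(n);print(n,c)
    np.savez('pics/'+n,p=p,d=d,**c);cv2.imwrite(f'pics/{n}.png',p[:,:,::-1])
E
```

```text
0.0 [ 0.15293956 -0.6309653   0.2301348 ] [[ 9.71846288e-01  2.35614860e-01 -6.55573852e-04]
 [ 2.35615767e-01 -9.71843082e-01  2.49670760e-03]
 [-4.88535025e-05 -2.58087955e-03 -9.99996668e-01]] 0.08535528463928443
scene {'fx': 509.1505470039609, 'fy': 509.1505470039609, 'cx': 281.7164931087712, 'cy': 211.59508814730887, 'T': array([[-0.621269  , -0.5756227 ,  0.53167972,  1.30083627],
       [ 0.78352066, -0.46582641,  0.41121908,  0.59962163],
       [ 0.01096342,  0.67205972,  0.74041579,  1.04581825],
       [ 0.        ,  0.        ,  0.        ,  1.        ]])}
top {'fx': 453.2473828146856, 'fy': 453.2473828146856, 'cx': 273.10712696946194, 'cy': 206.63738219929272, 'T': array([[ 0.00419509,  0.9909413 , -0.13423018,  0.48804648],
       [-0.99986985,  0.00624775,  0.01487455,  0.0819928 ],
       [ 0.01557844,  0.13415031,  0.99083854,  1.13996666],
       [ 0.        ,  0.        ,  0.        ,  1.        ]])}
```

View pics/top.png

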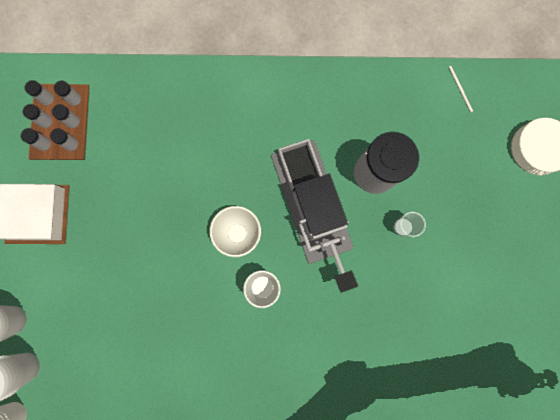

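View pics/scene.png

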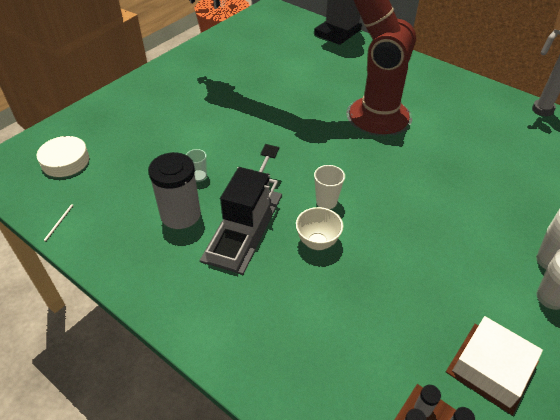

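Top view: paddle at (346,281), lid centred at about (320,207), cup (262,289), tumbler (410,224), canister (390,160). In the scene view the paddle is at (270,151).

Run:
```python
import numpy as np
for n,pts in(('top',[(346,281),(340,275),(320,207),(300,145),(262,289),(410,224),(303,186),(331,180),(317,240),(345,228),(305,262),(353,246),(274,155),(317,140)]),('scene',[(270,151),(245,185)])):
    c=np.load(f'pics/{n}.npz');d=c['d'];p=c['p']
    def P(u,v):
        z=d[v,u]; return (c['T']@[(u-c['cx'])/c['fx']*z,-(v-c['cy'])/c['fy']*z,-z,1])[:3]
    for u,v in pts: print(n,u,v,P(u,v).round(3),p[v,u])
    if n=='top':
        m=[(u,v) for v in range(268,295) for u in range(330,362) if p[v,u].max()<60]
        X=np.array([P(*q) for q in m]);X=X[(X[:,2]>.08)&(X[:,2]<.12)];print('paddle',len(X),X.mean(0),X.min(0),X.max(0))
        L=np.array([P(u,v) for v in range(165,250) for u in range(285,360)]);L=L[(L[:,2]>.115)&(L[:,2]<.14)]
        import cv2;print('lid',len(L),L.mean(0),cv2.minAreaRect((L[:,:2]*1000).astype('f')), 'padrect',cv2.minAreaRect((X[:,:2]*1000).astype('f')))
```

```text
top 346 281 [ 0.46  -0.1    0.102] [58 56 53]
top 340 275 [ 0.473 -0.086  0.103] [54 48 45]
top 320 207 [ 0.625 -0.039  0.131] [60 63 64]
top 300 145 [ 0.796 -0.002  0.029] [125 123 117]
top 262 289 [0.437 0.091 0.004] [255 255 252]
top 410 224 [ 0.599 -0.28   0.009] [189 207 190]
top 303 186 [ 0.673 -0.001  0.129] [64 66 63]
top 331 180 [ 0.687 -0.064  0.13 ] [66 63 59]
top 317 240 [ 0.558 -0.045  0.007] [65 67 65]
top 345 228 [ 0.588 -0.116  0.007] [151 145 136]
top 305 262 [ 0.503 -0.015  0.001] [ 98 158 116]
top 353 246 [ 0.544 -0.135  0.006] [102 142 113]
top 274 155 [0.775 0.063 0.008] [127 122 119]
top 317 140 [ 0.817 -0.048  0.002] [ 91 154 113]
paddle 222 [ 0.45950306 -0.09848181  0.10121342] [ 0.43741666 -0.12208602  0.09322922] [ 0.47983293 -0.0750977   0.10894761]
lid 2228 [ 0.62859185 -0.04087887  0.1292867 ] ((627.19140625, -36.204498291015625), (128.57005310058594, 101.62277221679688), 19.09459114074707) padrect ((460.57061767578125, -98.44608306884766), (37.22249221801758, 39.595516204833984), 19.834566116333008)
scene 270 151 [ 0.466 -0.091  0.104] [39 40 35]
scene 245 185 [ 0.63  -0.039  0.13 ] [36 34 35]
```

Emit:
{"op": "drive_tool", "data": {"rows": [[0,[10,-8,0],0],[0,[20,-16,0],0],[0,[28,-22,0],0],[0,[30,-23,0],0],[0,[30,-23,0],0],[0,[30,-23,0],0],[0,[30,-23,0],0],[0,[30,-23,0],0],[0,[30,-23,0],0],[0,[28,-22,0],0],[0,[28,-22,0],0],[0,[20,-16,0],0]]}}

```text
t: 1.1
tool_pos: [0.4028, -0.3169, 0.2311]
tool_rot: [[0.971, 0.239, 0.001], [0.239, -0.971, 0.002], [0.001, -0.002, -1.0]]
wrist_force: [-0.2, -0.4, -0.5]
finger_gap: -0.0002
finger_force: 0.0
```

Emit:
{"op": "drive_tool", "data": {"rows": [[0,[8,-15,0],0],[0,[12,-22,0],0],[0,[15,-28,0],0],[0,[15,-28,0],0],[0,[15,-28,0],0],[0,[14,-27,0],0],[0,[13,-25,10],0],[0,[9,-17,15],0],[0,[4,-8,20],-2],[0,[0,0,20],-2],[0,[0,0,15],-2],[0,[0,0,0],0]]}}

```text
t: 2.1
tool_pos: [0.4538, -0.1027, 0.1486]
tool_rot: [[0.941, 0.337, -0.007], [0.337, -0.941, 0.002], [-0.006, -0.004, -1.0]]
wrist_force: [0.3, 0.6, -0.1]
finger_gap: 0.0
finger_force: 0.0
```

Run:
```python
from workcell import *
import cv2,numpy as np
s=read_state();p,d=get_image('wrist');c=calibration('wrist');print(s['tool_pos'],s['wrist_force'],c)
cv2.imwrite('pics/w1.png',p[:,:,::-1])
```

```text
[ 0.45380351 -0.10268879  0.14857362] [ 0.28782269  0.59352694 -0.10583814] {'fx': 298.5947581076855, 'fy': 298.5947581076855, 'cx': 281.678129935748, 'cy': 208.29025981738013, 'hand_eye': array([[-1.02209042e-03,  9.55967297e-01,  2.93471435e-01,
         7.48394359e-02],
       [ 9.99999434e-01,  1.06409762e-03,  1.65171752e-05,
        -3.69298069e-04],
       [-2.96492376e-04,  2.93471286e-01, -9.55967843e-01,
        -1.40845702e-01],
       [ 0.00000000e+00,  0.00000000e+00,  0.00000000e+00,
         1.00000000e+00]])}
```

View pics/w1.png

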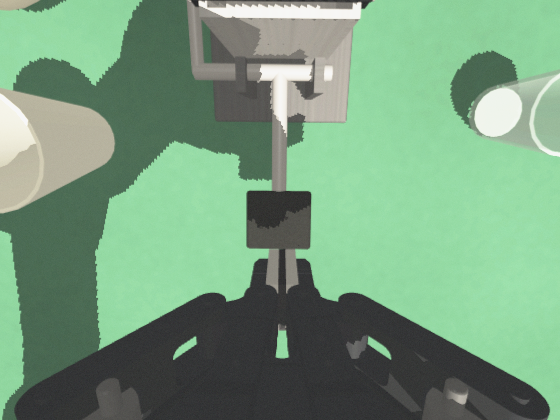

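The wrist view shows the paddle at (279,220), in line with the fingers at column 283. The lever and posts are clear ahead. I'll descend onto it.

Emit:
{"op": "drive_tool", "data": {"rows": [[0,[3,-1,5],0],[0,[4,-1,10],0],[0,[0,0,12],0],[0,[0,0,8],0],[0,[0,0,6],0],[0,[0,0,5],0],[0,[0,0,5],0],[0,[0,0,5],0],[0,[0,0,0],0],[0,[0,0,0],0]]}}

```text
t: 2.98
tool_pos: [0.4624, -0.0991, 0.0952]
tool_rot: [[0.942, 0.336, 0.001], [0.336, -0.942, 0.0], [0.001, 0.0, -1.0]]
wrist_force: [0.1, -0.3, -0.6]
finger_gap: -0.0
finger_force: 0.0
```

Emit:
{"op": "drive_tool", "data": {"rows": [[0,[0,0,4],0],[0,[0,0,4],0],[0,[0,0,4],0],[0,[0,0,0],0]]}}

```text
t: 3.32
tool_pos: [0.4621, -0.0994, 0.0829]
tool_rot: [[0.942, 0.336, -0.0], [0.336, -0.942, -0.0], [-0.0, 0.0, -1.0]]
wrist_force: [-1.1, -0.3, 4.1]
finger_gap: 0.0002
finger_force: 2.3
```

Run:
```python
from workcell import *
import cv2,numpy as np
s=read_state();print(s['tool_pos'],s['wrist_force'],s['torque'])
p,d=get_image('scene');q,_=get_image('wrist')
a=cv2.resize(p[100:260,180:330],None,fx=2.6,fy=2.6);b=cv2.resize(q,(390,293));
o=np.zeros((416,780,3),'u1');o[:,:390]=a[:416,:390];o[:293,390:]=b
cv2.imwrite('pics/c1.png',o[:,:,::-1])
```

```text
[ 0.4620996  -0.09941219  0.08291976] [-1.05246197 -0.2895305   4.07759187] [-0.20222759  0.27257946  0.02184279]
```

View pics/c1.png

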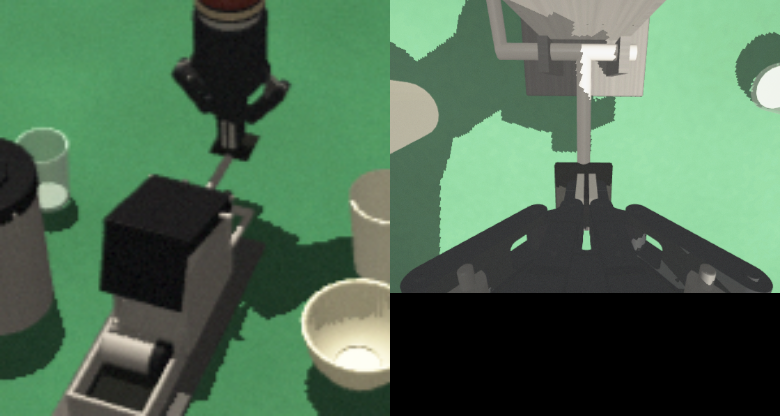

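Contact is centred on the paddle (left panel, about (235,150)). The lid is part-open and the tin is already emerging at (140,352), so I'll press on to the stop.

Emit:
{"op": "drive_tool", "data": {"rows": [[0,[0,0,4],0],[0,[0,0,4],0],[0,[0,0,4],0],[0,[0,0,4],0],[0,[0,0,3],0],[0,[0,0,2],0],[0,[0,0,0],0]]}}

```text
t: 4.0
tool_pos: [0.4636, -0.0989, 0.0627]
tool_rot: [[0.942, 0.336, 0.003], [0.336, -0.942, 0.0], [0.003, 0.001, -1.0]]
wrist_force: [-0.2, 0.6, 6.8]
finger_gap: 0.0002
finger_force: 3.2
```

Emit:
{"op": "drive_tool", "data": {"rows": [[0,[0,0,1],0],[0,[0,0,1],0],[0,[0,0,1],0],[0,[0,0,0],0]]}}

```text
t: 4.33
tool_pos: [0.4639, -0.0989, 0.0612]
tool_rot: [[0.942, 0.336, 0.004], [0.336, -0.942, -0.0], [0.004, 0.002, -1.0]]
wrist_force: [-3.0, 0.2, 17.1]
finger_gap: 0.0003
finger_force: 8.7
```

At the stop (17 N). I'll hold for about a second and look.

Emit:
{"op": "drive_tool", "data": {"rows": [[0,[0,0,0],0],[0,[0,0,0],0],[0,[0,0,0],0],[0,[0,0,0],0],[0,[0,0,0],0],[0,[0,0,0],0],[0,[0,0,0],0],[0,[0,0,0],0],[0,[0,0,0],0],[0,[0,0,0],0]]}}

```text
t: 5.17
tool_pos: [0.4639, -0.0989, 0.0612]
tool_rot: [[0.942, 0.336, 0.005], [0.336, -0.942, -0.0], [0.004, 0.002, -1.0]]
wrist_force: [-3.1, -0.5, 17.2]
finger_gap: 0.0002
finger_force: 8.3
```

Run:
```python
from workcell import *
import cv2,numpy as np
s=read_state();print(s['t'],s['tool_pos'],s['wrist_force'])
p,d=get_image('scene');q,_=get_image('top')
a=cv2.resize(p[120:280,180:330],None,fx=2.6,fy=2.6);b=cv2.resize(q[120:280,250:400],None,fx=2.6,fy=2.6)
cv2.imwrite('pics/c2.png',np.hstack([a,b])[:,:,::-1])
```

```text
5.1667 [ 0.46392378 -0.09887054  0.06122945] [-3.13012306 -0.51045233 17.20003204]
```

View pics/c2.png

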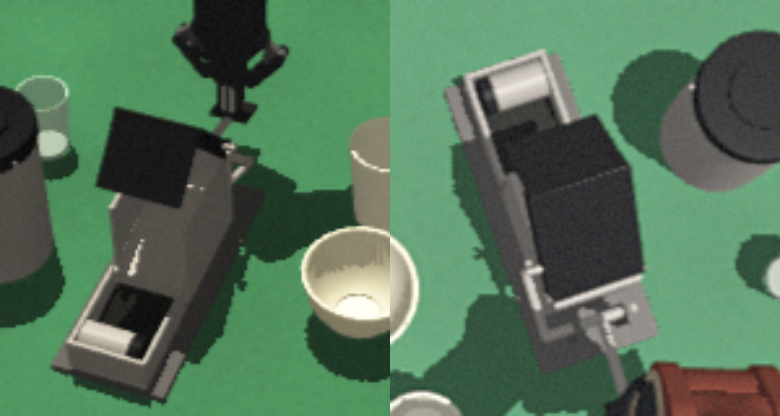

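The lid is fully open and the tin lies in the tray at the far wall (right panel (515,85)). I'll ease up at about 1.5 mm per row.

Emit:
{"op": "drive_tool", "data": {"rows": [[0,[0,0,-1.5],0],[0,[0,0,-1.5],0],[0,[0,0,-1.5],0],[0,[0,0,-1.5],0],[0,[0,0,-1.5],0],[0,[0,0,-1.5],0],[0,[0,0,-1.5],0],[0,[0,0,-1.5],0],[0,[0,0,-1.5],0],[0,[0,0,-1.5],0],[0,[0,0,-1.5],0],[0,[0,0,-1.5],0]]}}

```text
t: 6.27
tool_pos: [0.4621, -0.0994, 0.0777]
tool_rot: [[0.942, 0.336, 0.0], [0.336, -0.942, -0.0], [0.0, 0.0, -1.0]]
wrist_force: [-1.5, -1.5, 5.6]
finger_gap: -0.0002
finger_force: 2.8
```

Emit:
{"op": "drive_tool", "data": {"rows": [[0,[0,0,-1.5],0],[0,[0,0,-1.5],0],[0,[0,0,-1.5],0],[0,[0,0,-1.5],0],[0,[0,0,-1.5],0],[0,[0,0,-1.5],0],[0,[0,0,-1.5],0],[0,[0,0,-1.5],0],[0,[0,0,-1.5],0],[0,[0,0,-1.5],0],[0,[0,0,-1.5],0],[0,[0,0,-1.5],0]]}}

```text
t: 7.27
tool_pos: [0.4632, -0.099, 0.0957]
tool_rot: [[0.942, 0.336, 0.002], [0.336, -0.942, 0.0], [0.002, 0.001, -1.0]]
wrist_force: [1.6, -1.1, 3.3]
finger_gap: 0.0003
finger_force: 1.9
```

Emit:
{"op": "drive_tool", "data": {"rows": [[0,[0,0,-1.5],0],[0,[0,0,-1.5],0],[0,[0,0,-1.5],0],[0,[0,0,-1.5],0],[0,[0,0,-1.5],0],[0,[0,0,-1.5],0],[0,[0,0,-1.5],0],[0,[0,0,-1.5],0]]}}

```text
t: 7.93
tool_pos: [0.4611, -0.099, 0.107]
tool_rot: [[0.942, 0.336, -0.002], [0.336, -0.942, 0.0], [-0.002, -0.001, -1.0]]
wrist_force: [-0.1, 0.3, -0.2]
finger_gap: 0.0003
finger_force: 0.0
```

Released. Now moving clear.

Emit:
{"op": "drive_tool", "data": {"rows": [[0,[0,0,-5],0],[0,[0,0,-12],0],[0,[0,0,-20],0],[0,[0,0,-20],0],[0,[0,0,-20],0],[0,[0,0,-15],0],[0,[0,0,-8],0],[0,[0,0,0],0],[0,[0,0,0],0],[0,[0,0,0],0],[0,[0,0,0],0]]}}

```text
t: 8.85
tool_pos: [0.4613, -0.099, 0.2062]
tool_rot: [[0.942, 0.336, -0.003], [0.336, -0.942, 0.001], [-0.002, -0.001, -1.0]]
wrist_force: [0.4, -0.6, 0.1]
finger_gap: -0.0001
finger_force: 0.0
```

Run:
```python
from workcell import *
import cv2,numpy as np
s=read_state();print(s['t'],s['tool_pos'],s['wrist_force'])
p,d=get_image('scene');q,_=get_image('top')
a=cv2.resize(p[120:280,180:330],None,fx=2.6,fy=2.6);b=cv2.resize(q[120:280,250:400],None,fx=2.6,fy=2.6)
cv2.imwrite('pics/c3.png',np.hstack([a,b])[:,:,::-1])
```

```text
8.85 [ 0.46130656 -0.09904804  0.206229  ] [ 0.44067098 -0.64913748  0.08105909]
```

View pics/c3.png

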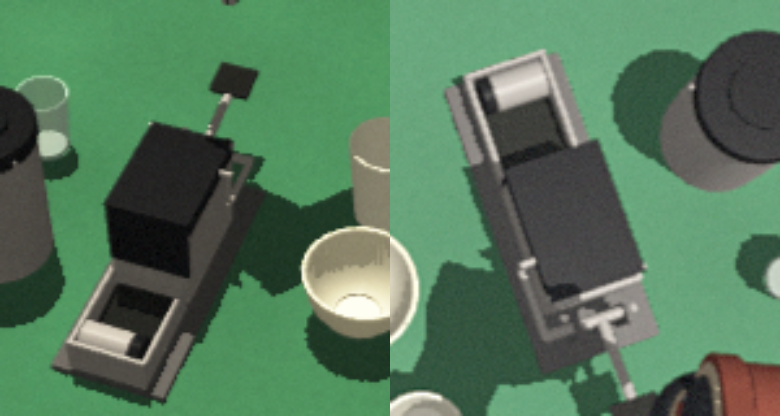

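The lid is closed, the tin is in the tray at (515,85), the gripper is clear and the bystanders haven't moved.

```bash
python3 -c "from workcell import *; print(sign_off())"
```

```text
the job is handed in; nothing more can be done
None
```

The job is handed in: the tin lies in the tray, the lid was eased shut, the arm is clear, and the cup, bowl, canister and tumbler look unmoved in the last pictures; no verdict was returned.

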